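# Set a sensor gap with a knurled thumbwheel

## Robot

A 6-joint arm with a two-finger parallel gripper is mounted at the origin on a cart in front of the work surface, level with it; the furniture and walls round the work are solid. World frame = base frame: x ahead of the robot, y to its left, z up, the work surface at z = 0. Lengths are in mm, angles in rad, forces in N, time in s.
With the tool pointing down it reaches from about 275 to 1000 mm from the base axis. Payload 8.4 kg.
Tool frame: the origin (TCP) lies midway between the tips of the shut fingers; the grasp point (between the pads) lies 19 mm behind it; z points along the fingers, y is the line along which they close (so a half turn about z gives the same grasp; the last joint's range is limited). The gripper opens to 85 mm and grips with 20 to 120 N. Pads are 22 mm wide; open, the fingers measure 114 mm over their backs; the gripper's body (76 mm by 85 mm) begins 54 mm behind the grasp point. The pads swing forward as they close: fully open they stand 13 mm farther back than shut.
Start: joints at [-1.335, 0.353, 1.633, -0, 1.155, -0.002], TCP at [147.227, -607.414, 231.281] pointing down, gripper open.
Joint ranges: [-2.63, 2.63], [-0.92, 2.1], [0.06, 2.66], [-1.3, 4.44], [0, 2.69], [-3.02, 3.02]. Speed limits (rad/s): [2.22, 2.22, 2.79, 3.14, 3.14, 3.14].

## Interface

Orientations are given as [roll, pitch, yaw] about the fixed x, y, z axes, in that order (R = Rz(yaw) Ry(pitch) Rx(roll)).
In Python, from rig import telemetry, optics, r gives the robot as it stands.
- The arm moves only by the tool play_rows, never from a script. Its arguments are lists of equal length, an entry for each row: "dp": the shift along the tool's x, y, z in units of 40 mm (1.0 is 40 mm), a list of three; "rot": the turn, a rotation vector about the tool's x, y, z in units of 6 degrees (1.0 is 6 degrees), a list of three. In form: {"dp": [[tx, ty, tz], ...], "rot": [[ax, ay, az], ...]}. A call has 1 to 5 rows; each row is the pose to reach, as a shift and turn from the pose commanded when the call began, along the tool's axes at that moment; what a row does not reach only later rows make up. A row lasts 1/12 s, in which the tool goes at most 41.7 mm and 7.16 degrees, less where a joint would pass 70% of its speed; a pose out of reach is approached as far as the arm can. A call with a gripper value outside its range is refused whole. "fingers" is the opening, from 0 (shut) to 1 (fully open), set as the call begins (left out, the last holds). The fingers move at their own pace and stop on an object; "grip_force" is the grip in N (left out, the last holds). Time passes only in rows, so rows that repeat a pose let the fingers close. It gives the time, the measured TCP pose, the force, the opening and the grip force at its end, in the units of the state.
- telemetry.sense(): the state, without advancing time (a new reading comes with each control period).
- optics.grab_frame(name): name is "scene" or "top"; returns a dict with "color" (384x512x3 uint8, red, green, blue), "mtx" (3x3 intrinsics, pixels), "R" (3x3) and "t" (3): a world point X has camera coordinates R X + t. Camera axes: x right, y down, z forward; pixel columns grow to the right and rows downward; lengths in mm; the calibration is good to about 2 mm. A picture is of the moment at which its call begins. There is no depth.
- r.sign_off(): hands the job in; it is judged then, once.
The state is a dict: "clock": time; "qpos": joint angles; "qvel": joint speeds; "joint_efforts": joint torques, N m; "eef_pos": TCP position; "tcp_rot": TCP orientation; "contact_force": force on the tool from outside, world axes, zero at the start; "wrist_torque": the same for the moment, N m; "opening": opening from 0.0 (shut) to 1.0 (fully open); "grasp_force": force on a finger pad.
Only numpy, scipy, OpenCV 4.12 (cv2) and the standard library are available. Lean on these libraries where they do the work, as an engineer would, in place of code of your own. Each camera call takes 0.05 s, during which the arm holds its last target. There are 200 camera calls.

## Task

Set the sensor gap on the bench fixture: with a fingertip pressed lightly on top of the knurled thumbwheel, roll it (in as many strokes as needed) so that the carriage closes toward the target plate, until the carriage's index point stands exactly opposite the point of the gauge tab. Move the carriage only by the wheel: do not pinch the wheel, push the carriage, or shift the gauge tab, and leave the loose parts around the fixture where they are. Finish with the hand clear and the points still in line.

Things in the scene. Friction and masses are not known exactly. Their poses are not given: they have to be found in the camera images.
- fixture: Fixture fixed to the bench: aluminium base 112 (x) x 264 (y) x 8 mm, origin on the bench near its centre, z up, yaw within 0.4 rad of the world's. The carriage travels along fixture y; the upright steel target plate (74 mm high) is at y = +94 mm. A grey gearbox (x -10 to +30, y -105 to -25 mm, 58 mm high) is behind the thumbwheel
- thumbwheel: Knurled steel thumbwheel, 72 mm diameter, 20 mm wide at the rim (sides 22 mm), on a level shaft along fixture x; origin at its centre: fixture x = -30, y = -65 mm, 46 mm above the bench. Grey cheeks flank it (fixture x -50 to -42 mm, 68 mm high, and x -18 to -10 mm, 72 mm high); the top is free. It turns by friction (1.1 N along the rim) and stays where left
- wheel_top (a point): Topmost point of the wheel's rim, 82 mm above the bench (does not turn with the wheel). Rolling the top toward fixture +y drives the carriage toward +y and closes the gap, toward -y opens it: 10 mm of carriage per radian, i.e. 36 mm of rim travel per 10 mm of carriage. Stops limit the carriage to 54 mm of travel
- carriage: Aluminium carriage 40 x 50 x 24 mm with the grey sensor plug on top (up to about 65 mm high) and a rack bar running back into the gearbox; it slides along the fixture's y. Its origin, on the bench plane, moves with it from fixture y = 20 mm (fully open) to 74 mm, and has the same y as its index point. It starts 0 to 12 mm from fully open
- index_tip (a point): Tip of the dark pointed index on the carriage's near (-x) side, pointing to the fixture's -x, 30 mm above the bench, at fixture x = -21.5 mm
- gauge_tab: Dark steel tab (20 x 14 x 10 mm with a small round screw head) on the graduated gauge rail at the fixture's near side; already set to the wanted place (30 to 42 mm of carriage travel from fully open), must stay there. Its origin has the same y as its point
- tab_tip (a point): Tip of the gauge tab's point, pointing to the fixture's +x at the index, 30 mm above the bench, at fixture x = -24 mm. The gap is set when index_tip and tab_tip have the same y in the fixture's frame, within 2.5 mm
- gauge_block: Loose bystander: ground steel block 25 x 50 x 20 mm, near the fixture's near edge; origin under its centre
- terminal: Loose bystander: white screw terminal 16 x 22 x 15 mm, near the fixture's near edge; origin under its centre
- driver: Loose bystander: precision screwdriver 140 mm long, 11 mm thick, beside the fixture's -y end; origin under its middle
- relay: Loose bystander: clear-topped relay 34 x 28 x 48 mm, standing beside the fixture's +y end; origin under its centre

How it is judged (in metres and radians):
On the way:
1. a fingertip touches the thumbwheel (contact force between the fingers and thumbwheel above 0.5 N), for 0.2 s.
At the end, for the whole second after the job is handed in: The carriage's index point is opposite the gauge tab's point within 2.5 mm along the fixture's y, and the carriage is at rest (y of index_tip in the frame of gauge_tab between -0.0025 and 0.0025 m and linear speed of carriage below 0.003 m/s); the robot touches nothing.
It fails at once if the hand or arm pushes the carriage (more than 1.5 N) (contact force between any of the fingers, the arm and carriage above 1.5 N).
It fails at once if the thumbwheel is pinched by its flat sides or pressed very hard (over 80 N) (contact force between the fingers and thumbwheel_c1 above 5 N or contact force between the fingers and thumbwheel above 80 N).
It fails at once if the gauge tab is shifted more than 2 mm (distance of tab_tip from where it was at the start of the episode above 0.002 m).
It fails at once if a loose part is lifted or moved more than 15 mm (distance of any of gauge_block, terminal, driver, relay from where it was at the start of the episode above 0.015 m).
It also fails if it takes over 67 s, if anything falls off the work surface, if the arm or the gripper's body presses on something with over 40 N, if the wrist force passes 120 N, or if a joint passes its speed limit or range.

## Working session

There is one attempt and no reset: what is moved stays moved. The work goes in short steps, Python scripts to look and compute and a tool call to move; the robot and the scene stay as the last step left them, time stands still between calls to the robot, and variables do not carry over. Pictures are saved under pics/ and viewed, at most 10 in all, crops included, and the job is handed in when it is done.

Besides the shell and the picture viewer there is one more tool, called after ">>>" by a JSON object that holds its "fn" and its "kwargs", one argument or row to a line. play_rows: Moves the arm, as the interface text tells. Its arguments: {"type":"object","properties":{"dp":{"type":"array"},"rot":{"type":"array"},"fingers":{"type":"number"},"grip_force":{"type":"number"}},"required":["dp","rot"]}

```bash
mkdir -p pics
python3 - <<'E'
from rig import telemetry, optics, r
import cv2,pickle
print(telemetry.sense())
for n in("scene","top"):
    f=optics.grab_frame(n); pickle.dump(f,open(n+".pkl","wb"))
    cv2.imwrite(f"pics/{n}0.png",f["color"][:,:,::-1]); print(f["mtx"],f["R"],f["t"])
E
```

```text
{'clock': 0.0, 'qpos': array([-1.33539338e+00,  3.53674190e-01,  1.63414448e+00, -5.15416379e-06,
        1.15518296e+00, -2.38212880e-03]), 'qvel': array([0.00120967, 0.00050982, 0.00042475, 0.00127244, 0.00018215,
       0.00047588]), 'joint_efforts': array([-2.24891766e-03, -6.05249977e+01, -3.42072880e+01, -5.19710261e-05,
        9.44990607e-03, -2.45873764e-05]), 'eef_pos': array([ 147.11689001, -606.94656467,  230.54098586]), 'tcp_rot': array([-3.14018367e+00,  1.35608225e-06,  2.37787166e-01]), 'contact_force': array([-0.61517891, -0.04340317,  0.05957408]), 'wrist_torque': array([-0.00107065, -0.06820142, -0.00824793]), 'grasp_force': 0.0, 'opening': 1.0026000426875343}
[[478.91287985   0.         250.16128171]
 [  0.         478.91287985 192.44638182]
 [  0.           0.           1.        ]] [[ 4.84612925e-01 -8.74728350e-01  7.91991165e-04]
 [-4.36268333e-01 -2.42483916e-01 -8.66528414e-01]
 [ 7.58169015e-01  4.19585348e-01 -4.99127118e-01]] [-319.07830511  280.24161229  615.47103923]
[[414.10786955   0.         256.67993313]
 [  0.         414.10786955 193.01767203]
 [  0.           0.           1.        ]] [[ 0.00501667 -0.99997679  0.00461084]
 [-0.9868326  -0.00569606 -0.16164461]
 [ 0.16166712 -0.00373921 -0.98683827]] [-82.2935149  515.8652514  970.22637684]
```

View pics/scene0.png

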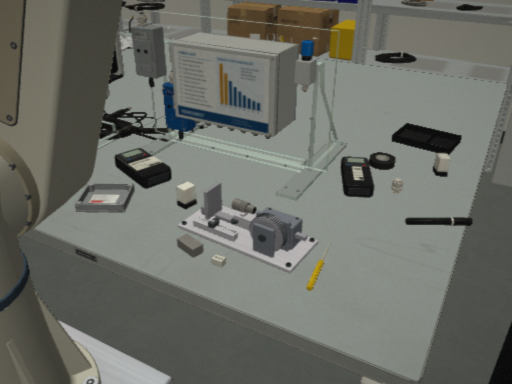

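View pics/top0.png

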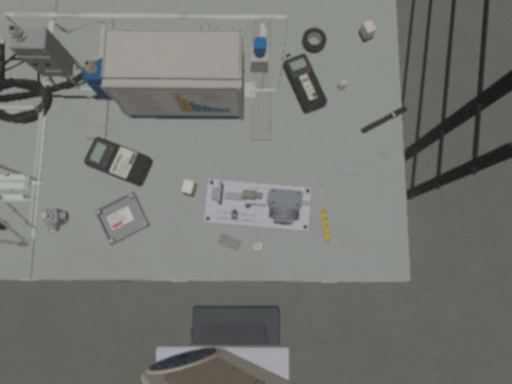

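The scene view shows the fixture at about (250,235), with the plate at its left end and the wheel at (268,232). In the top view the base spans about (205,180) to (311,230). I'll enlarge crops of both for accuracy.

```bash
cat > h.py <<'E'
import numpy as np,pickle,cv2
def ray(f,u,v,z):
    d=f["R"].T@(np.linalg.inv(f["mtx"])@[u,v,1]); c=-f["R"].T@f["t"]
    return c+d*(z-c[2])/d[2]
def proj(f,X):
    p=f["mtx"]@(f["R"]@np.asarray(X,float)+f["t"]); return p[:2]/p[2]
def fx(o,yaw,p): 
    c,s=np.cos(yaw),np.sin(yaw); return np.array([o[0]+c*p[0]-s*p[1],o[1]+s*p[0]+c*p[1],p[2]])
def tofx(o,yaw,X):
    c,s=np.cos(yaw),np.sin(yaw); d=np.asarray(X)[:2]-o; return np.array([c*d[0]+s*d[1],-s*d[0]+c*d[1]])
E
python3 - <<'E'
from h import *
a=pickle.load(open("scene.pkl","rb"))["color"][170:270,165:325]
b=pickle.load(open("top.pkl","rb"))["color"][170:260,190:340]
cv2.imwrite("pics/a.png",cv2.resize(a,None,fx=5,fy=5,interpolation=cv2.INTER_CUBIC)[:,:,::-1])
cv2.imwrite("pics/b.png",cv2.resize(b,None,fx=5,fy=5,interpolation=cv2.INTER_CUBIC)[:,:,::-1])
E
```

```text
(no output)
```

View pics/a.png

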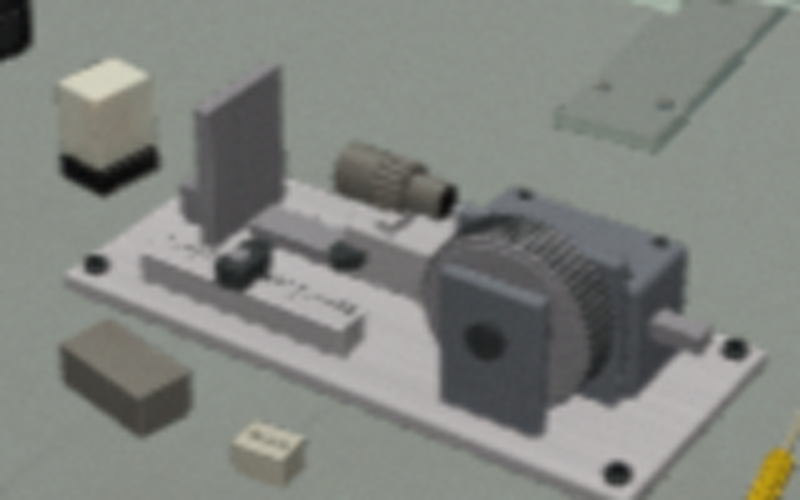

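View pics/b.png

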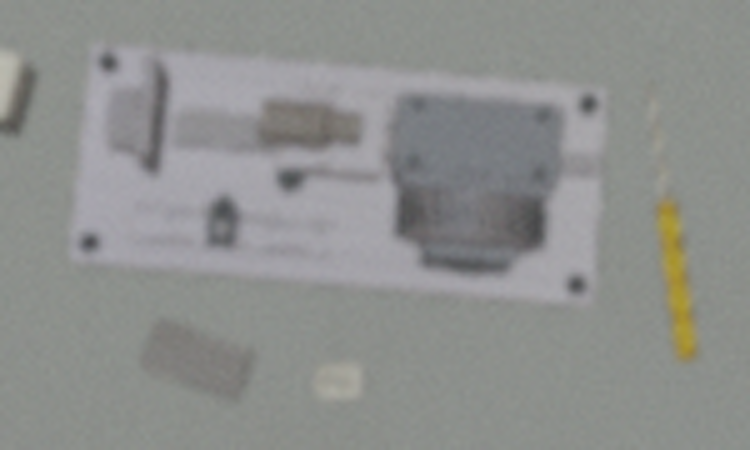

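The crops show the following, in crop pixels:
- **Top crop:** base corners at (92,45), (606,88), (593,303) and (72,263), index tip about (289,190), tab tip about (223,196).
- **Scene crop:** tab at (243,265) and index at (345,257).

```bash
cat > fit.py <<'E'
from h import *
from scipy.optimize import least_squares
T=pickle.load(open("top.pkl","rb"));S=pickle.load(open("scene.pkl","rb"))
uT=lambda U,V:((U+.5)/5-.5+190,(V+.5)/5-.5+170)
uS=lambda U,V:((U+.5)/5-.5+165,(V+.5)/5-.5+170)
# corner fixture coords: image right = -y, image up = +x
C=[((92,45),(56,132)),((606,88),(56,-132)),((593,303),(-56,-132)),((72,263),(-56,132))]
def res(p): return np.concatenate([proj(T,fx(p[:2],p[2],(*c,8)))-uT(*u) for u,c in C])
q=least_squares(res,[500,0,0.0],x_scale=[10,10,.1])
o,yaw=q.x[:2],q.x[2]
if __name__=="__main__":
    print(q.x,abs(q.fun).max())
    qs=lambda X:(proj(S,X)-[165-.5,170-.5])*5-.5
    qt=lambda X:(proj(T,X)-[190-.5,170-.5])*5-.5
    it=tofx(o,yaw,ray(T,*uT(289,190),30));tt=tofx(o,yaw,ray(T,*uT(223,196),30));print("index",it,"tab",tt)
    for c in[(-56,132,8),(56,-132,8),(-30,-65,82),(-21.5,it[1],30),(-24,tt[1],30)]:print(c,fx(o,yaw,c),qs(fx(o,yaw,c)),qt(fx(o,yaw,c)))
E
python3 fit.py
```

```text
[ 4.93039009e+02 -8.23807423e+01 -7.43704653e-02] 0.7363604146913758
index [-13.08948738  24.56576899] tab [-18.64411245  56.66513514]
(-56, 132, 8) [447.00165863  53.4152901    8.        ] [ 60.61168866 275.07936665] [ 68.31819793 263.51579187]
(56, -132, 8) [ 539.07635842 -218.1767747     8.        ] [770.79779981 348.96256622] [608.67155031  85.22436039]
(-30, -65, 82) [ 458.2923095  -144.97201091   82.        ] [510.92360462 237.69267133] [475.77640911 227.01947376]
(-21.5, np.float64(24.565768988841832), 30) [473.423723   -56.28538678  30.        ] [324.4491979  271.22516052] [287.5806229  206.93501772]
(-24, np.float64(56.66513514491534), 30) [473.31567829 -24.08899515  30.        ] [254.73478405 249.42912993] [222.03988512 206.7909299 ]
```

>>> {"fn": "play_rows", "kwargs": {
  "dp": [
    [1.0, -0.9, 0],
    [2.0, -1.8, 0],
    [3.0, -2.7, 0],
    [3.7, -3.35, 0],
    [3.7, -3.35, 0]
  ],
  "rot": [
    [0, 0, 0.6],
    [0, 0, 1.2],
    [0, 0, 1.8],
    [0, 0, 2.4],
    [0, 0, 3.0]
  ],
  "fingers": 0
}}

```text
clock: 0.52
eef_pos: [260.2, -439.6, 230.9]
tcp_rot: [-3.14, 0.0, -0.08]
contact_force: [1.6, -1.0, -0.3]
opening: 0.303
grasp_force: 0.0
```

>>> {"fn": "play_rows", "kwargs": {
  "dp": [
    [0.5, -0.85, 0],
    [1.0, -1.7, 0],
    [1.5, -2.6, 0],
    [2.0, -3.5, 0],
    [2.5, -4.4, 0]
  ],
  "rot": [
    [0, 0, 0],
    [0, 0, 0],
    [0, 0, 0],
    [0, 0, 0],
    [0, 0, 0]
  ]
}}

```text
clock: 0.93
eef_pos: [373.1, -272.6, 231.2]
tcp_rot: [-3.142, 0.0, -0.077]
contact_force: [0.4, -1.4, 0.4]
opening: 0.0
grasp_force: 0.0
```

>>> {"fn": "play_rows", "kwargs": {
  "dp": [
    [0.5, -0.8, 0.2],
    [1.0, -1.7, 0.6],
    [1.5, -2.5, 1.2],
    [1.9, -3.4, 2.0],
    [1.9, -3.4, 2.5]
  ],
  "rot": [
    [0, 0, 0],
    [0, 0, 0],
    [0, 0, 0],
    [0, 0, 0],
    [0, 0, 0]
  ]
}}

```text
clock: 1.35
eef_pos: [461.2, -141.8, 131.0]
tcp_rot: [-3.141, -0.003, -0.075]
contact_force: [-0.1, 0.0, -0.2]
opening: -0.003
grasp_force: 0.0
```

>>> {"fn": "play_rows", "kwargs": {
  "dp": [
    [0, 0.2, 0.3],
    [0, 0.3, 0.7],
    [0, 0.3, 0.95],
    [0, 0.3, 0.95],
    [0, 0.3, 0.95]
  ],
  "rot": [
    [0, 0, 0],
    [0, 0, 0],
    [0, 0, 0],
    [0, 0, 0],
    [0, 0, 0]
  ]
}}

```text
clock: 1.77
eef_pos: [457.5, -156.5, 93.1]
tcp_rot: [-3.141, 0.001, -0.077]
contact_force: [-0.1, -0.2, 0.3]
opening: 0.0
grasp_force: 0.0
```

```bash
cat > look.py <<'E'
from rig import telemetry, optics, r
from h import *
import sys
n=sys.argv[1]
S=optics.grab_frame("scene");T=optics.grab_frame("top")
pickle.dump((S,T),open(n+".pkl","wb"))
a=cv2.resize(S["color"][180:260,170:330],None,fx=5,fy=5,interpolation=cv2.INTER_CUBIC)[:400,:800]
b=cv2.resize(T["color"][190:230,200:320],None,fx=5,fy=5,interpolation=cv2.INTER_CUBIC)
im=np.zeros((600,800,3),np.uint8);im[:400]=a;im[400:,:600]=b
cv2.imwrite(f"pics/{n}.png",im[:,:,::-1])
s=telemetry.sense();print(s["eef_pos"],s["contact_force"])
E
python3 look.py c1
```

```text
[ 458.30023567 -156.83684851   94.05826654] [-2.57539363e-01  1.76415657e-04  1.12107009e+00]
```

View pics/c1.png

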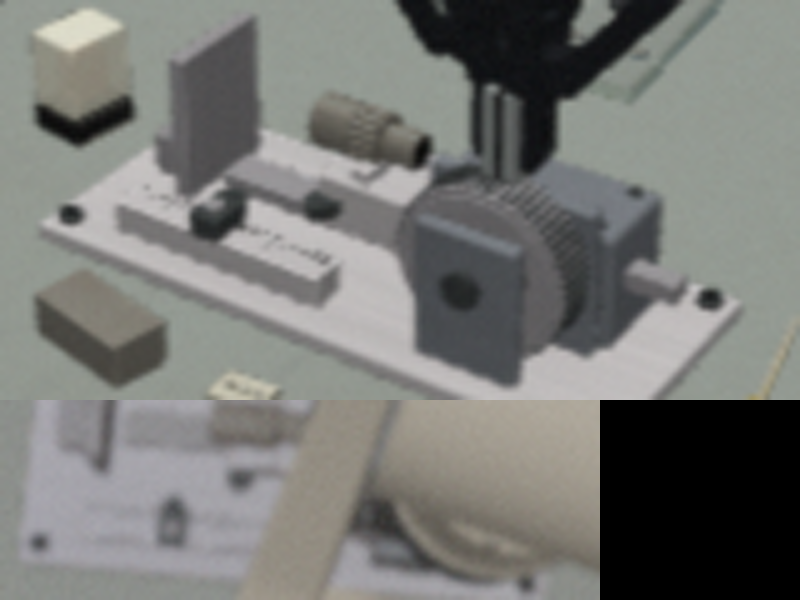

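The fingertips sit just above the wheel at about (505,178), slightly toward -y. The index and tab are visible at (322,205) and (215,212). I'll descend to contact.

>>> {"fn": "play_rows", "kwargs": {
  "dp": [
    [0, 0, 0.1],
    [0, 0, 0.2],
    [0, 0, 0.25],
    [0, 0, 0.25]
  ],
  "rot": [
    [0, 0, 0],
    [0, 0, 0],
    [0, 0, 0],
    [0, 0, 0]
  ]
}}

```text
clock: 2.2
eef_pos: [457.6, -156.6, 83.0]
tcp_rot: [-3.142, 0.0, -0.076]
contact_force: [0.6, 0.4, -0.6]
opening: -0.003
grasp_force: 0.0
```

>>> {"fn": "play_rows", "kwargs": {
  "dp": [
    [0, 0, 0.03],
    [0, 0, 0.05],
    [0, 0, 0.05]
  ],
  "rot": [
    [0, 0, 0],
    [0, 0, 0],
    [0, 0, 0]
  ]
}}

```text
clock: 2.45
eef_pos: [458.0, -156.7, 81.4]
tcp_rot: [3.142, -0.0, -0.076]
contact_force: [-1.1, 0.5, 3.6]
opening: 0.001
grasp_force: 1.6
```

>>> {"fn": "play_rows", "kwargs": {
  "dp": [
    [0, -0.1, 0.03],
    [0, -0.25, 0.03],
    [0, -0.4, 0.03],
    [0, -0.55, 0.03],
    [0, -0.6, 0.03]
  ],
  "rot": [
    [0, 0, 0],
    [0, 0, 0],
    [0, 0, 0],
    [0, 0, 0],
    [0, 0, 0]
  ]
}}

```text
clock: 2.87
eef_pos: [460.2, -132.4, 81.1]
tcp_rot: [3.141, -0.001, -0.076]
contact_force: [-3.2, -0.0, 9.3]
opening: 0.002
grasp_force: 4.5
```

```bash
python3 look.py c2
```

```text
[ 460.17705102 -132.26137946   80.90924617] [-2.15050701  3.18060398 12.02160366]
```

View pics/c2.png

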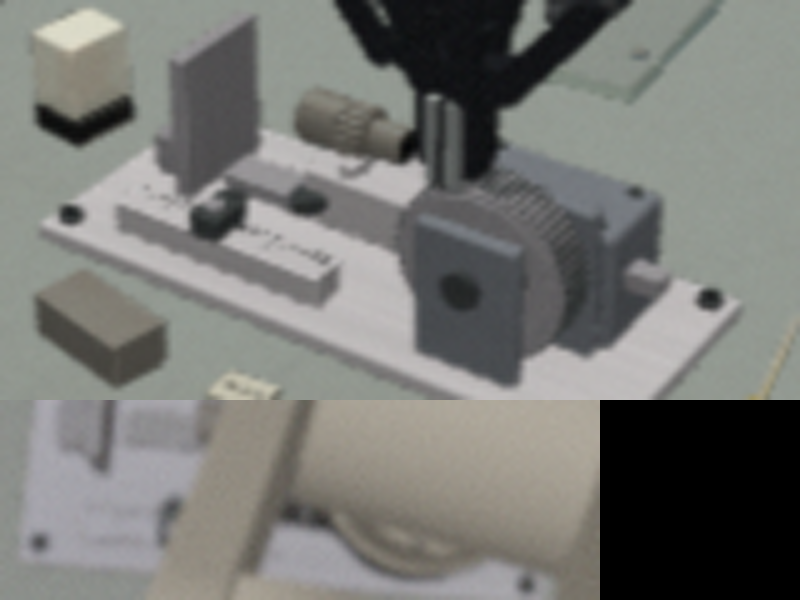

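The index has moved from (322,205) to (307,200), about 7 mm and as expected without slip. The tab at (215,212) is unmoved. I'll repeat the strokes.

>>> {"fn": "play_rows", "kwargs": {
  "dp": [
    [0, 0, -0.15],
    [0, 0.3, -0.15],
    [0, 0.6, -0.15],
    [0, 0.6, -0.13],
    [0, 0.6, 0]
  ],
  "rot": [
    [0, 0, 0],
    [0, 0, 0],
    [0, 0, 0],
    [0, 0, 0],
    [0, 0, 0]
  ]
}}

```text
clock: 3.38
eef_pos: [458.3, -157.9, 80.4]
tcp_rot: [3.141, -0.001, -0.078]
contact_force: [-1.7, -3.9, 29.5]
opening: -0.002
grasp_force: 16.2
```

>>> {"fn": "play_rows", "kwargs": {
  "dp": [
    [0, 0, 0],
    [0, -0.15, 0],
    [0, -0.35, 0],
    [0, -0.55, 0],
    [0, -0.6, 0]
  ],
  "rot": [
    [0, 0, 0],
    [0, 0, 0],
    [0, 0, 0],
    [0, 0, 0],
    [0, 0, 0]
  ]
}}

```text
clock: 3.8
eef_pos: [460.6, -132.5, 80.9]
tcp_rot: [3.141, -0.002, -0.077]
contact_force: [-1.6, 0.5, 13.5]
opening: 0.005
grasp_force: 6.8
```

>>> {"fn": "play_rows", "kwargs": {
  "dp": [
    [0, 0, -0.15],
    [0, 0.3, -0.15],
    [0, 0.6, -0.15],
    [0, 0.6, -0.13],
    [0, 0.6, 0]
  ],
  "rot": [
    [0, 0, 0],
    [0, 0, 0],
    [0, 0, 0],
    [0, 0, 0],
    [0, 0, 0]
  ]
}}

```text
clock: 4.22
eef_pos: [458.1, -158.0, 80.2]
tcp_rot: [3.141, -0.001, -0.078]
contact_force: [-4.3, -5.7, 37.3]
opening: -0.002
grasp_force: 19.9
```

>>> {"fn": "play_rows", "kwargs": {
  "dp": [
    [0, 0, 0],
    [0, -0.15, 0],
    [0, -0.35, 0],
    [0, -0.55, 0],
    [0, -0.6, 0]
  ],
  "rot": [
    [0, 0, 0],
    [0, 0, 0],
    [0, 0, 0],
    [0, 0, 0],
    [0, 0, 0]
  ]
}}

```text
clock: 4.63
eef_pos: [460.4, -132.5, 80.9]
tcp_rot: [3.141, -0.002, -0.077]
contact_force: [-2.2, 2.0, 14.7]
opening: 0.0
grasp_force: 7.5
```

>>> {"fn": "play_rows", "kwargs": {
  "dp": [
    [0, 0, -0.15],
    [0, 0.3, -0.15],
    [0, 0.6, -0.15],
    [0, 0.6, -0.15]
  ],
  "rot": [
    [0, 0, 0],
    [0, 0, 0],
    [0, 0, 0],
    [0, 0, 0]
  ]
}}

```text
clock: 4.97
eef_pos: [457.7, -158.8, 85.7]
tcp_rot: [3.141, 0.0, -0.077]
contact_force: [-0.8, -0.3, -0.4]
opening: -0.001
grasp_force: 0.0
```

```bash
python3 look.py c3
```

```text
[ 457.37838978 -157.54064915   85.53442272] [-0.02383539  0.01948096  0.02353592]
```

View pics/c3.png

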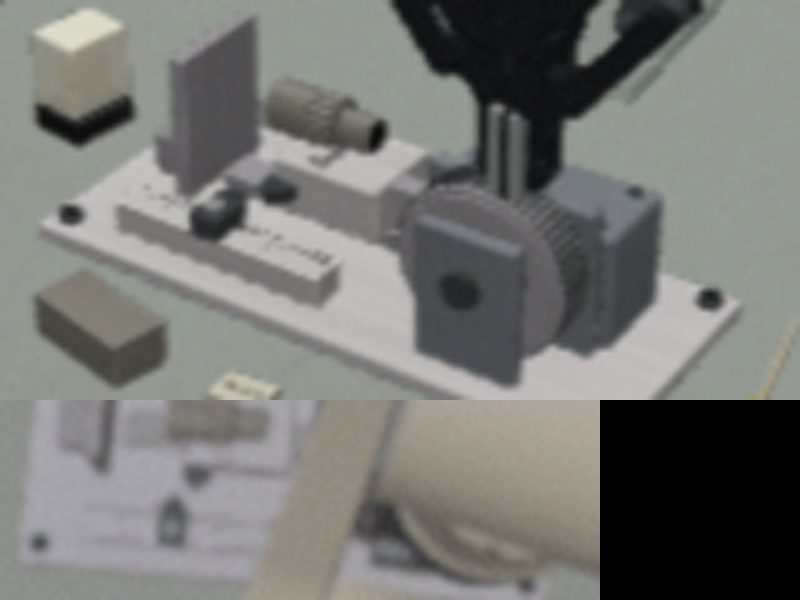

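The index is now at (278,188) in the scene part and (197,475) in the top part, with the tab point at (172,497). About 11 mm should remain, so I'll measure it by blob centroids in the top view.

```bash
cat > gap.py <<'E'
from fit import *
import sys
S2,T2=pickle.load(open(sys.argv[1]+".pkl","rb"))
f=T2
def cen(u0,u1,v0,v1):
    g=cv2.cvtColor(f["color"],cv2.COLOR_RGB2GRAY)[v0:v1,u0:u1].astype(float)
    w=np.clip(np.percentile(g,60)-25-g,0,None); y,x=np.mgrid[v0:v1,u0:u1]
    return (x*w).sum()/w.sum(),(y*w).sum()/w.sum()
iu=float(sys.argv[2])
I=cen(round(iu)-4,round(iu)+5,201,209);G=cen(230,239,208,220)
i=tofx(o,yaw,ray(f,*I,30));t=tofx(o,yaw,ray(f,*G,33))
print(I,G,i,t,"remaining",t[1]-i[1])
E
python3 gap.py c1 247.5; python3 gap.py c3 239
python3 - <<'E'
from fit import *
for n in("c2","c3"):
    a=pickle.load(open("c1.pkl","rb"))[0]["color"];b=pickle.load(open(f"{n}.pkl","rb"))[0]["color"]
    t=a[196:214,230:248]; m=cv2.matchTemplate(b[180:216,205:260],t,cv2.TM_CCOEFF_NORMED);print(n,cv2.minMaxLoc(m)[1:4:2],"from",(25,16))
E
```

```text
(np.float64(247.8201581027668), np.float64(205.32806324110672)) (np.float64(234.3942857142857), np.float64(213.0142857142857)) [-7.39007835 24.00194943] [-29.31345332  55.09749484] remaining 31.09554540451157
(np.float64(238.98220640569397), np.float64(204.5271987798678)) (np.float64(234.4236311239193), np.float64(213.1815561959654)) [-7.14725369 45.86106553] [-29.71765551  54.9897298 ] remaining 9.128664264033603
c2 (0.9939287304878235, (22, 15)) from (25, 16)
c3 (0.9584282040596008, (17, 13)) from (25, 16)
```

>>> {"fn": "play_rows", "kwargs": {
  "dp": [
    [0, 0, 0.12],
    [0, 0, 0.14],
    [0, -0.2, 0.14],
    [0, -0.45, 0.14],
    [0, -0.6, 0.14]
  ],
  "rot": [
    [0, 0, 0],
    [0, 0, 0],
    [0, 0, 0],
    [0, 0, 0],
    [0, 0, 0]
  ]
}}

```text
clock: 5.48
eef_pos: [460.2, -132.5, 81.2]
tcp_rot: [3.141, -0.001, -0.077]
contact_force: [-1.1, -0.5, 5.6]
opening: -0.0
grasp_force: 2.9
```

>>> {"fn": "play_rows", "kwargs": {
  "dp": [
    [0, 0, 0],
    [0, 0, -0.15],
    [0, 0.3, -0.15],
    [0, 0.6, -0.15],
    [0, 0.6, -0.15]
  ],
  "rot": [
    [0, 0, 0],
    [0, 0, 0],
    [0, 0, 0],
    [0, 0, 0],
    [0, 0, 0]
  ]
}}

```text
clock: 5.9
eef_pos: [457.9, -158.7, 86.4]
tcp_rot: [3.141, -0.0, -0.077]
contact_force: [0.1, -0.4, 0.1]
opening: -0.002
grasp_force: 0.0
```

```bash
python3 look.py c4; python3 gap.py c4 236
```

```text
[ 457.49935931 -157.5314344    86.13723223] [0.13921454 0.26935309 0.03050396]
(np.float64(236.19018087855298), np.float64(204.22222222222226)) (np.float64(234.43217665615143), np.float64(212.89905362776025)) [-6.9418687 52.7798827] [-29.02361926  55.03002482] remaining 2.250142124116948
```

View pics/c4.png

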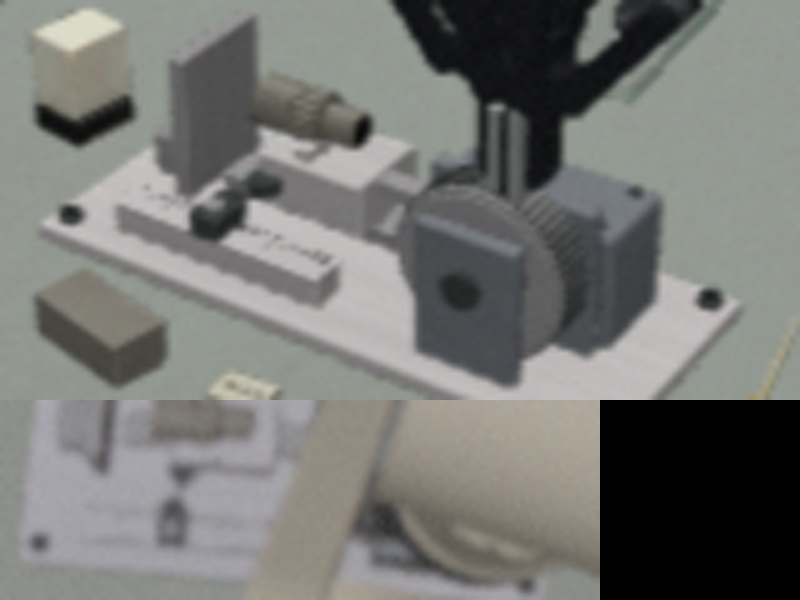

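The index is now at (181,475) and the tab point at (173,498) in the top part. The centroid gap is about 2.3 mm and by eye it looks like about 3 mm. I'll roll about 2.5 mm more and then check closely.

>>> {"fn": "play_rows", "kwargs": {
  "dp": [
    [0, 0, 0.12],
    [0, 0, 0.14],
    [0, -0.1, 0.14],
    [0, -0.23, 0.14],
    [0, -0.23, 0.14]
  ],
  "rot": [
    [0, 0, 0],
    [0, 0, 0],
    [0, 0, 0],
    [0, 0, 0],
    [0, 0, 0]
  ]
}}

```text
clock: 6.42
eef_pos: [458.9, -147.3, 81.7]
tcp_rot: [3.141, -0.001, -0.076]
contact_force: [-4.3, 0.6, 17.8]
opening: 0.001
grasp_force: 9.1
```

>>> {"fn": "play_rows", "kwargs": {
  "dp": [
    [0, 0, 0],
    [0, 0, -0.2],
    [0, 0, -0.4],
    [0, 0, -0.4]
  ],
  "rot": [
    [0, 0, 0],
    [0, 0, 0],
    [0, 0, 0],
    [0, 0, 0]
  ]
}}

```text
clock: 6.75
eef_pos: [459.3, -147.6, 98.0]
tcp_rot: [3.141, -0.002, -0.076]
contact_force: [0.1, 1.4, 0.6]
opening: 0.0
grasp_force: 0.0
```

```bash
python3 look.py c5; python3 gap.py c5 235
cat > close.py <<'E'
from rig import optics
from fit import *
import sys
acc={}
for n in("scene","top"): acc[n]=np.mean([optics.grab_frame(n)["color"].astype(float) for _ in range(6)],0).clip(0,255).astype(np.uint8)
a=cv2.resize(acc["scene"][205:232,203:238],None,fx=11,fy=11,interpolation=cv2.INTER_CUBIC)
b=cv2.resize(acc["top"][198:222,222:246],None,fx=16,fy=16,interpolation=cv2.INTER_CUBIC)
# line along fixture x through measured tab centroid y
yt=float(sys.argv[2])
for im,f,s,u0,v0 in((a,S,11,203,205),(b,T,16,222,198)):
    for x0 in range(-60,31,10):
        p=((proj(f,fx(o,yaw,(x0,yt,30)))-[u0-.5,v0-.5])*s).astype(int); cv2.circle(im,tuple(map(int,p)),2,(255,0,0),-1)
im=np.zeros((400,800,3),np.uint8);im[:297,:385]=a;im[:384,400:784]=b
cv2.imwrite(f"pics/{sys.argv[1]}.png",im[:,:,::-1])
E
python3 close.py d1 55
```

```text
[ 458.76992306 -147.45998272   97.03675965] [-0.69260939  0.45925769 -0.55902083]
(np.float64(235.08232445520582), np.float64(204.28329297820824)) (np.float64(234.40056022408965), np.float64(213.01120448179273)) [-7.31108372 55.48587933] [-29.30467607  55.08285949] remaining -0.40301984136800684
```

View pics/d1.png

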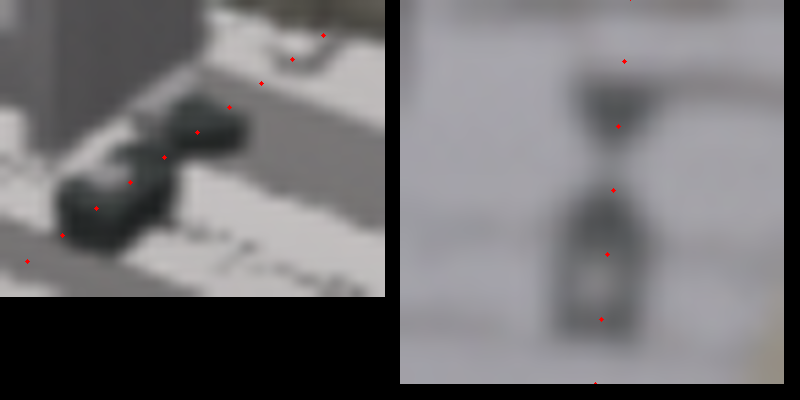

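In the top view, the index triangle (centre about (613,105)) and the tab (centre about (600,265), point about (607,187)) line up along the fixture's x direction. The offset is about 0.5 mm, inside the 2.5 mm limit. I'll raise the hand and hand in.

>>> {"fn": "play_rows", "kwargs": {
  "dp": [
    [0, 0, -0.5],
    [0, 0, -1.0],
    [0, 0, -1.5],
    [0, 0, -1.5],
    [0, 0, -1.5]
  ],
  "rot": [
    [0, 0, 0],
    [0, 0, 0],
    [0, 0, 0],
    [0, 0, 0],
    [0, 0, 0]
  ]
}}

```text
clock: 7.87
eef_pos: [459.3, -147.7, 157.7]
tcp_rot: [3.141, -0.002, -0.076]
contact_force: [0.4, -0.5, -0.0]
opening: -0.001
grasp_force: 0.0
```

```bash
python3 -c "
from rig import r
print(r.sign_off())"
```

```text
the job is handed in; nothing more can be done
None
```

The job is handed in: after five wheel strokes the index point measures about 0.5 mm from the gauge tab's point (limit 2.5 mm), and the hand is clear; the hand-in call gave no verdict.

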